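# Hold a signal box in the corner of rail and desk

## Robot

A 7-joint arm with a two-finger parallel gripper is mounted at the origin on the work surface. World frame = base frame: x ahead of the robot, y to its left, z up, the work surface at z = 0. Lengths are in m, angles in rad, forces in N, time in s.
With the tool pointing down it reaches from about 0.425 to 0.925 m from the base axis. Payload 6.8 kg.
Tool frame: the origin (TCP) lies on the centre line of the jaws, within the pads' length; the fingertips stand 8 mm ahead of it and the grasp point (between the pads) lies 11 mm behind it (bot.tips_ahead is the distance from the TCP to the fingertips, in m); z points along the fingers, y is the line along which they close (so a half turn about z gives the same grasp; the last joint's range is limited). The gripper opens to 85 mm and grips with 20 to 120 N. Pads are 22 mm wide; open, the fingers measure 114 mm over their backs; the gripper's body (76 mm by 85 mm) begins 54 mm behind the grasp point. The pads swing forward as they close: fully open they stand 13 mm farther back than shut.
Start: joints at [-1.25, 0.477, 0.022, 1.555, -0.011, 1.109, -0.083], TCP at [0.281, 0.614, 0.239] pointing down, gripper open.
Joint ranges: [-2.96, 2.96], [-0.34, 2.1], [-1.41, 1.46], [0.24, 2.44], [-1.37, 4.51], [0.17, 1.92], [-2.96, 2.96]. Speed limits (rad/s): [2.39, 2.39, 3.14, 3.14, 3.14, 3.14, 3.14].

## Interface

Orientations are given as a unit quaternion [w, x, y, z].
In Python, from station import bot gives the robot as it stands.
- The arm moves only by the tool send_rows, never from a script. Its argument "deltas" is text: rows parted by semicolons, each of 4 numbers parted by spaces: the shift along the tool's x, y, z in m, then the turn about the tool's z in degrees. In form: x y z spin; .... A call has 1 to 5 rows; each row is the pose to reach, as a shift and turn from the pose commanded when the call began, along the tool's axes at that moment; what a row does not reach only later rows make up. A row lasts 1/10 s, in which the tool goes at most 50 mm and 8.59 degrees, less where a joint would pass 70% of its speed; a pose out of reach is approached as far as the arm can. A call with a gripper value outside its range is refused whole. "claw" is the opening, from 0 (shut) to 1 (fully open), set as the call begins (left out, the last holds). The fingers move at their own pace and stop on an object; "force" is the grip in N (left out, the last holds). Time passes only in rows, so rows that repeat a pose let the fingers close. It gives the time, the measured TCP pose, the force, the opening and the grip force at its end, in the units of the state.
- bot.get_obs(): the state, without advancing time (a new reading comes with each control period).
- bot.read_camera(name): name is "side" or "top" or "wrist"; returns a dict with "img" (400x640x3 uint8, red, green, blue), "depth" (400x640 float32, m along the optical axis (not along the pixel's ray), 0 where there is no reading), "fx", "fy", "cx", "cy" (pixels), "camera_from_world" (4x4, takes a point from world to camera coordinates). Camera axes: x right, y up, looking along -z (the intrinsics and any distortion apply to the point x, -y, -z); pixel columns grow to the right and rows downward; lengths in m; the calibration is good to about 2 mm. The wrist camera is an equidistant fisheye: a pixel r from the principal point sees the ray r / f radians off the axis. A picture is of the moment at which its call begins.
- bot.hand_in(): hands the job in; it is judged then, once.
Trained networks look in a picture, given as the dict that the camera call returned (one of the last four; its "shot" number tells which), for a name from the list of things; names that differ only in an ending like _2 or _b are one class to them, and where a whole thing is asked for, a point or a joint stands for the part that bears it (a point fixed in the world has none). Each returns a list of dicts, best first, with "confidence" (0 to 1); they miss things now and then, are a little off and sometimes report something else, mostly with a low value. They report only what shows in the picture. A call takes as long as a camera call.
- bot.masks_of(picture, query): "mask" (400x640 bool, what is visible of it).
- bot.landmark_of(picture, query): "xyz" ([x, y, z] in m, in world coordinates, good to about 4 mm: a listed point, or the origin of a listed thing).
The state is a dict: "t": time; "q": joint angles; "joint_vel": joint speeds; "joint_torque": joint torques, N m; "eef_pos": TCP position; "tool_rot": TCP orientation; "contact_force": force on the tool from outside, world axes, zero at the start; "torque": the same for the moment, N m; "gripper_width": opening from 0.0 (shut) to 1.0 (fully open); "grasp_force": force on a finger pad.
Only numpy, scipy, OpenCV 4.12 (cv2) and the standard library are available. Lean on these libraries where they do the work, as an engineer would, in place of code of your own. Each camera call takes 0.05 s, during which the arm holds its last target. There are 200 camera calls.

## Task

The white signal box with the sloping black front panel has fallen onto its back: stand it upright on its underside and bring it into the free bay between the two yellow marks on the aluminium rail, panel facing away from you like that of the grey box already fitted there, its back flat against the rail. Then hold it ready to be screwed on: push diagonally on its sloping panel so that it is pressed firmly against the rail and down onto the desk at the same time, and finish while still holding that push. Leave the toy, the tape roll and the flask where they are.

Things in the scene. Friction and masses are not known exactly. Their poses are not given: they have to be found in the camera images.
- box: Loose white box, 0.2-0.4 kg: 46 mm wide (y), 56 deep (x), 84 high (z). Origin: centre of its underside; z to its top, x from front to flat back. Upper front edge cut at 45 deg (24 x 24 mm, full width). Starts on its back: x down, z away from the robot within 0.45 rad, origin 28 mm up, slope facing up and outward. A half turn about the slope's normal stands it up. Friction about 0.5-0.7.
- panel: The black sloping panel, fixed flush in the box's cut edge (its frame is the box's): a flat face 34 mm up the slope by 45 mm wide, with a red and a green lamp 0.8 mm proud (look only). Its outward normal is halfway between the box's -x and +z. Desk friction takes up part of a push, so about 16 N at 35 degrees below level loads rail and desk well.
- panel_mid (a point): Middle of the outer face of the sloping panel: 16 mm in front of the box's origin (its -x) and 72 mm above it. Axes as the box's.
- rail: Fixed aluminium angle rail on the desk: wall 6 mm thick, 50 high, foot flange on its robot side. Origin: on the desk at the foot of the front face (plane x = 0), middle of the free bay. x points level into the wall, towards the robot (within 0.2 rad); y along it; z up. The wall runs from y = -180 to +100 mm. Two flat yellow marks, 6 mm wide, at y = -34 and +34 bound the bay.
- bay (a point): The same point as the rail's origin: the middle of the free bay at the foot of the rail's front face, on the desk. A box in place has its own origin 28 mm in front of it (the rail's -x).
- fitted_box: A grey box of the same shape and size, already fixed to the rail the right way round, panel away from the robot; the middle of its underside is at x = -28, y = -120 mm in the rail's frame. It does not move.
- desk: The grey desk top, its surface at z = 0; fixed.
- toy_red: Bystander: small red egg-shaped doll with a white face, 54 mm across, 55 mm high; origin under its centre.
- tape: Bystander: yellow roll of tape lying flat, 90 mm across, 20 mm high; origin under its centre.
- flask: Bystander: white bottle-shaped drinking flask with black cap, 66 mm across, 190 mm high; origin under its centre.

How it is judged:
On the way:
1. the box stands upright on its underside on the desk (angle between box's own z axis and vertical below 0.1 rad and height (world z) of box below 0.006 m and contact force between box and desk above 0.5 N), for 0.2 s.
At the end, for the whole second after the job is handed in: Box upright (0.06 rad), panel to the front, on the desk, back on the rail (4 mm, 0.06 rad), within 11 mm of the bay's middle, at rest; gripper pushing on the sloping panel with over 4 N, box pressing on the rail with over 3 N and on the desk with over 6 N (its weight is 2 to 4 N) (angle between box's own z axis and vertical below 0.06 rad and height (world z) of box below 0.004 m and angle between the x axis of box and the x axis of rail, either way round below 0.06 rad and x of panel_mid in the frame of rail below -0.036 m and x of box in the frame of rail above -0.032 m and y of box in the frame of rail between -0.011 and 0.011 m and contact force between box and rail above 3 N and contact force between box and desk above 6 N and contact force between the fingers and panel above 4 N and linear speed of box below 0.02 m/s); the arm keeps its last pose, push and grip.
It fails at once if the toy is pushed away (more than 20 mm) or knocked over (distance of toy_red from where it was at the start of the episode above 0.02 m or angle between toy_red's own z axis and vertical above 0.4 rad).
It fails at once if the tape roll is pushed away (more than 20 mm) or knocked over (distance of tape from where it was at the start of the episode above 0.02 m or angle between tape's own z axis and vertical above 0.4 rad).
It fails at once if the flask is pushed away (more than 20 mm) or knocked over (distance of flask from where it was at the start of the episode above 0.02 m or angle between flask's own z axis and vertical above 0.4 rad).
It also fails if it takes over 48 s, if anything falls off the work surface, if the arm or the gripper's body presses on something with over 40 N, if the wrist force passes 120 N, or if a joint passes its speed limit or range.

## Working session

There is one attempt and no reset: what is moved stays moved. The work goes in short steps, Python scripts to look and compute and a tool call to move; the robot and the scene stay as the last step left them, time stands still between calls to the robot, and variables do not carry over. Pictures are saved under pics/ and viewed, at most 10 in all, crops included, and the job is handed in when it is done.

Besides the shell and the picture viewer there is one more tool, called after "Emit:" by a JSON object that holds its "api" and its "payload", one argument or row to a line. send_rows: Moves the arm, as the interface text tells. Its arguments: {"type":"object","properties":{"deltas":{"type":"string"},"claw":{"type":"number"},"force":{"type":"number"}},"required":["deltas"]}

```bash
mkdir -p pics
cat > h.py <<'E'
import numpy as np,cv2
from station import bot
from scipy.spatial.transform import Rotation as R
def tool():
    o=bot.get_obs(); q=np.array(o["tool_rot"]); return np.array(o["eef_pos"]),R.from_quat(q[[1,2,3,0]]).as_matrix(),o
def cloud(p):
    d=p["depth"]; v,u=np.mgrid[:400,:640]; c=np.stack([(u-p["cx"])/p["fx"]*d,-(v-p["cy"])/p["fy"]*d,-d],-1)
    T=np.linalg.inv(p["camera_from_world"]); return c@T[:3,:3].T+T[:3,3]
def delta(t,spin=0):
    p,M,o=tool(); return M.T@(np.array(t)-p)
E
python3 - <<'E'
from h import *
np.set_printoptions(precision=4,suppress=True)
p,M,o=tool(); print(o["t"],p,M,o["contact_force"],bot.tips_ahead)
for n in ["side","top"]:
    s=bot.read_camera(n); cv2.imwrite(f"pics/{n}0.png",s["img"][:,:,::-1]); C=cloud(s)
    print(n,"cam pos",np.linalg.inv(s["camera_from_world"])[:3,3])
    for k in ["box","panel_mid","rail","bay","fitted_box","toy_red","tape","flask"]:
        l=bot.landmark_of(s,k); print(k,[(np.array(a["xyz"]),round(a["confidence"],2)) for a in l[:2]])
    for k in ["box","panel"]:
        m=bot.masks_of(s,k)
        if m:
            q=C[m[0]["mask"]&(s["depth"]>0)]; print(k,m[0]["confidence"],len(q),np.percentile(q,[2,50,98],axis=0))
            r=cv2.minAreaRect(q[q[:,2]>.045][:,:2].astype(np.float32)*1000); print(r)
E
```

```text
0.0 [0.2804 0.6134 0.2383] [[-0.9095  0.4158 -0.0006]
 [ 0.4158  0.9095 -0.0017]
 [-0.0001 -0.0018 -1.    ]] [ 0.5343  0.0128 -0.0798] 0.008
side cam pos [ 0.1115 -0.5289  0.6084]
box [(array([ 0.4732,  0.0339, -0.0014]), 0.36)]
panel_mid [(array([0.6314, 0.0988, 0.0428]), 0.52)]
rail [(array([ 0.4492, -0.0853,  0.0015]), 0.76)]
bay [(array([ 0.4451, -0.0869, -0.0045]), 0.55)]
fitted_box [(array([ 0.4724,  0.0331, -0.0046]), 0.81)]
toy_red [(array([0.4214, 0.3348, 0.0018]), 0.67)]
tape [(array([ 0.4803, -0.3432, -0.0013]), 0.74)]
flask [(array([0.546 , 0.3616, 0.0017]), 0.58)]
box 0.77 889 [[0.5632 0.0711 0.0019]
 [0.5891 0.0775 0.0391]
 [0.6442 0.117  0.0572]]
((599.1212158203125, 95.96028137207031), (72.17581939697266, 49.62138366699219), 2.6703736782073975)
top cam pos [0.3154 0.0218 1.0744]
box [(array([0.5602, 0.0952, 0.0282]), 0.85), (array([ 0.4298,  0.0021, -0.0004]), 0.24)]
panel_mid [(array([0.6339, 0.0986, 0.0413]), 0.64)]
rail [(array([ 0.4477, -0.0869, -0.0009]), 0.71)]
bay [(array([ 0.4505, -0.085 , -0.0002]), 0.64)]
fitted_box [(array([ 0.4752,  0.0356, -0.0021]), 0.74)]
toy_red [(array([0.422 , 0.3359, 0.0023]), 0.64), (array([ 0.4455, -0.0878,  0.0017]), 0.48)]
tape [(array([ 0.4761, -0.338 ,  0.0005]), 0.64)]
flask [(array([0.5427, 0.3647, 0.0045]), 0.62), (array([0.4213, 0.3401, 0.0015]), 0.23)]
box 0.56 546 [[ 0.5636  0.0709 -0.0006]
 [ 0.5973  0.095   0.0552]
 [ 0.6494  0.1196  0.06  ]]
((600.7862548828125, 96.62113189697266), (73.82269287109375, 45.027870178222656), 2.4990437030792236)
```

View pics/side0.png

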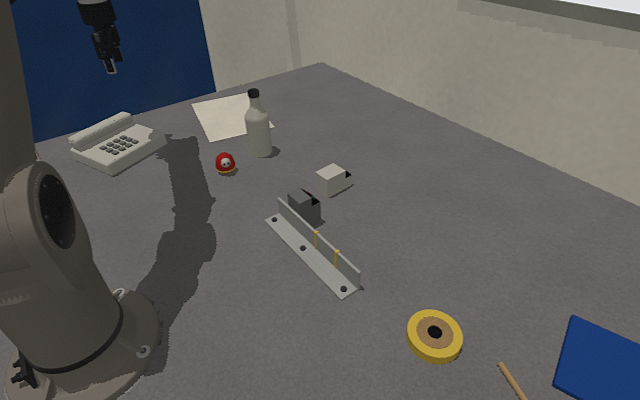

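View pics/top0.png

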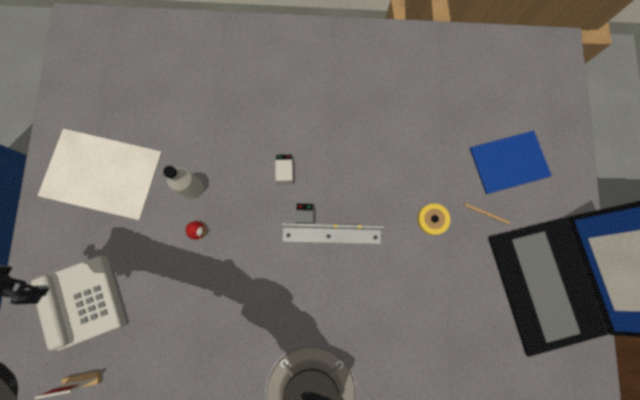

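Run:
```python
from h import *
np.set_printoptions(precision=4,suppress=True)
print(delta([.638,.0985,.11]))
s=bot.read_camera("top"); C=cloud(s)
# rail wall top: points z ~ .05 within region
P=C[(s["depth"]>0)&(np.abs(C[...,2]-.05)<.008)]; P=P[(P[:,0]>.38)&(P[:,0]<.5)&(P[:,1]>-.25)&(P[:,1]<0.005)]
print(len(P),cv2.fitLine(P[:,:2].astype(np.float32),cv2.DIST_HUBER,0,.001,.001).ravel(),P[:,1].min(),P[:,1].max())
```

```text
[-0.5393 -0.3202  0.1293]
177 [ 0.0072 -1.      0.4425 -0.0913] -0.1870399728387276 0.00463130093382897
```

Emit:
{"api": "send_rows", "payload": {
  "deltas": "-0.04 -0.024 0 -5; -0.08 -0.048 0 -10; -0.12 -0.072 0 -15; -0.16 -0.096 0 -20; -0.2 -0.12 0 -27",
  "claw": 1,
  "force": 20
}}

```text
t: 1.65
eef_pos: [0.4136, 0.42, 0.2395]
tool_rot: [0.0, -0.023, 1.0, 0.0]
contact_force: [0.1, 0.4, 0.9]
gripper_width: 1.0
grasp_force: 0.0
```

Run:
```python
from h import *
np.set_printoptions(precision=4,suppress=True)
p,M,o=tool(); print(p,M[:,1],o["t"],delta([.638,.0985,.12]))
```

```text
[0.4136 0.42   0.2395] [-0.0465  0.9989  0.0003] 1.65 [-0.2092 -0.3316  0.1195]
```

Emit:
{"api": "send_rows", "payload": {
  "deltas": "-0.028 -0.04 0 0; -0.056 -0.08 0 0; -0.084 -0.12 0 0; -0.112 -0.16 0.01 0; -0.14 -0.20 0.03 0"
}}

```text
t: 2.15
eef_pos: [0.5617, 0.2282, 0.2118]
tool_rot: [0.002, -0.021, 1.0, 0.001]
contact_force: [-0.1, 0.4, 0.6]
gripper_width: 0.997
grasp_force: 0.0
```

Emit:
{"api": "send_rows", "payload": {
  "deltas": "-0.025 -0.045 0.02 0; -0.05 -0.09 0.05 0; -0.069 -0.1315 0.08 0; -0.069 -0.1315 0.09 0; -0.069 -0.1315 0.09 0"
}}

```text
t: 2.65
eef_pos: [0.6331, 0.0966, 0.1172]
tool_rot: [-0.002, -0.018, 1.0, -0.002]
contact_force: [-0.5, -0.1, -0.3]
gripper_width: 1.0
grasp_force: 0.0
```

Run:
```python
from h import *
np.set_printoptions(precision=4,suppress=True)
p,M,o=tool(); print(p,M[:,1],o["t"])
s=bot.read_camera("wrist"); cv2.imwrite("pics/w1.png",s["img"][:,:,::-1])
for k in ["box","panel_mid","bay","fitted_box"]:
    print(k,[(np.array(a["xyz"]),round(a["confidence"],2)) for a in bot.landmark_of(s,k)[:2]])
s=bot.read_camera("side")
for k in ["box","panel_mid"]:
    print(k,[(np.array(a["xyz"]),round(a["confidence"],2)) for a in bot.landmark_of(s,k)[:2]])
```

```text
[0.6331 0.0966 0.1172] [-0.0367  0.9993 -0.0031] 2.65
box [(array([0.566 , 0.0967, 0.0325]), 0.56)]
panel_mid [(array([0.6407, 0.1021, 0.0449]), 0.89)]
bay []
fitted_box [(array([ 0.4708,  0.0366, -0.0014]), 0.56), (array([0.541 , 0.3639, 0.0024]), 0.27)]
box [(array([0.5634, 0.0948, 0.0283]), 0.76)]
panel_mid [(array([0.6361, 0.1003, 0.0451]), 0.36)]
```

View pics/w1.png

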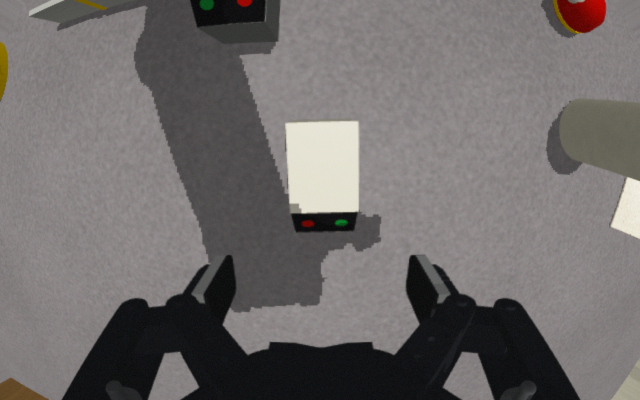

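Emit:
{"api": "send_rows", "payload": {
  "deltas": "-0.006 0.002 0.04 0; -0.006 0.002 0.08 0; -0.006 0.002 0.095 0; -0.006 0.002 0.095 0"
}}

```text
t: 3.45
eef_pos: [0.638, 0.1036, 0.0234]
tool_rot: [-0.002, -0.021, 1.0, -0.0]
contact_force: [0.3, -0.1, -0.3]
gripper_width: 0.999
grasp_force: 0.0
```

Emit:
{"api": "send_rows", "payload": {
  "deltas": "0 0 0 0; 0 0 0 0; 0 0 0 0; 0 0 0 0; 0 0 0 0",
  "claw": 0.54
}}

```text
t: 3.95
eef_pos: [0.6415, 0.1034, 0.0276]
tool_rot: [0.002, -0.021, 1.0, 0.0]
contact_force: [-0.5, -0.7, 6.3]
gripper_width: 0.545
grasp_force: 10.1
```

Emit:
{"api": "send_rows", "payload": {
  "deltas": "0.003 0 -0.007 0; 0.006 0 -0.013 0; 0.012 0 -0.022 0; 0.019 0 -0.03 0; 0.019 0 -0.03 0"
}}

```text
t: 4.45
eef_pos: [0.6204, 0.103, 0.0569]
tool_rot: [0.0, -0.021, 1.0, 0.0]
contact_force: [0.5, 0.2, -1.2]
gripper_width: 0.544
grasp_force: 3.0
```

Run:
```python
from h import *
np.set_printoptions(precision=4,suppress=True)
p,M,o=tool(); print(p,M[:,1],o["contact_force"],o["torque"],o["q"])
s=bot.read_camera("side"); cv2.imwrite("pics/s2.png",cv2.resize(s["img"][100:260,240:440,::-1],(800,640))[:600])
C=cloud(s); m=bot.masks_of(s,"box")
if m:
    q=C[m[0]["mask"]&(s["depth"]>0)]; print(m[0]["confidence"],len(q),np.percentile(q,[2,50,98],axis=0))
for k in ["box","panel_mid"]:
    print(k,[(np.array(a["xyz"]),round(a["confidence"],2)) for a in bot.landmark_of(s,k)[:2]])
```

```text
[0.6204 0.103  0.0569] [-0.0425  0.9991  0.0006] [ 0.5147  0.1672 -1.2062] [-0.0318 -0.0676 -0.0046] [-0.3279  0.6162  0.0878  1.8077 -0.0775  0.7199  1.4154]
0.8 949 [[ 0.5402  0.0753 -0.0001]
 [ 0.5734  0.0825  0.0535]
 [ 0.6239  0.1279  0.0744]]
box [(array([0.5467, 0.0996, 0.0257]), 0.66), (array([0.4226, 0.3371, 0.0028]), 0.29)]
panel_mid [(array([0.6096, 0.1034, 0.0686]), 0.56)]
```

View pics/s2.png

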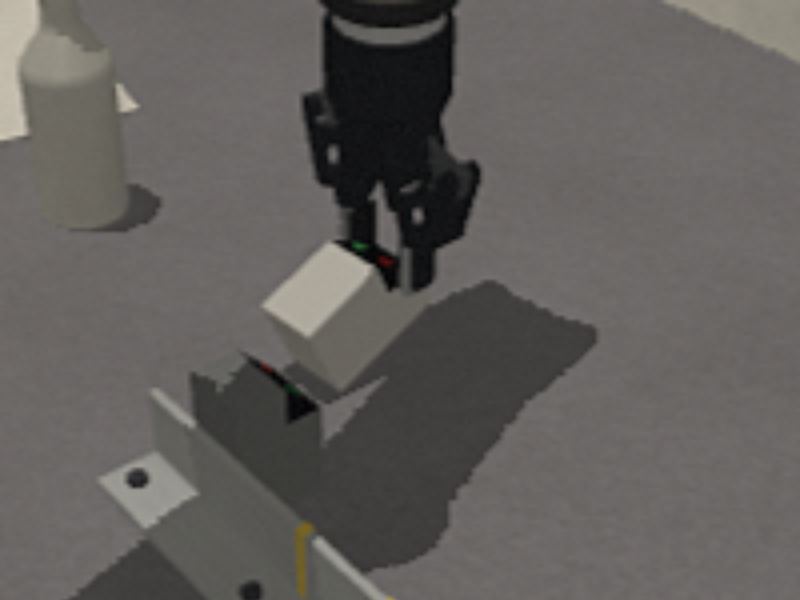

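Emit:
{"api": "send_rows", "payload": {
  "deltas": "0.006 0 -0.006 0; 0.014 0 -0.011 0; 0.022 0 -0.015 0; 0.032 0 -0.019 0; 0.042 0 -0.022 0"
}}

```text
t: 5.15
eef_pos: [0.5781, 0.1008, 0.078]
tool_rot: [0.0, -0.021, 1.0, -0.0]
contact_force: [0.7, -1.2, 1.1]
gripper_width: 0.538
grasp_force: 2.0
```

```bash
cat >> h.py <<'E'
def look(png=None):
    np.set_printoptions(precision=4,suppress=True)
    p,M,o=tool(); print(p,M[:,1],o["contact_force"],o["torque"],o["q"][6],o["t"],o["grasp_force"])
    s=bot.read_camera("side")
    if png: cv2.imwrite(png,cv2.resize(s["img"][100:300,240:440,::-1],(600,600)))
    C=cloud(s); m=bot.masks_of(s,"box")
    if m:
        q=C[m[0]["mask"]&(s["depth"]>0)]; print(m[0]["confidence"],len(q),np.percentile(q,[2,50,98],axis=0))
    for k in ["box","panel_mid"]:
        print(k,[(np.array(a["xyz"]),round(a["confidence"],2)) for a in bot.landmark_of(s,k)[:2]])
    return s
E
python3 -c "
from h import *
look('pics/s3.png')"
```

```text
[0.5781 0.1008 0.078 ] [-0.0423  0.9991 -0.    ] [ 0.7298 -1.2325  1.0801] [-0.2881 -0.2086  0.0226] 1.396142456652286 5.15 1.9762792065739632
0.57 905 [[0.5186 0.0743 0.0131]
 [0.549  0.0795 0.0576]
 [0.5945 0.1201 0.0861]]
box [(array([0.5357, 0.0954, 0.0173]), 0.56), (array([ 0.4749,  0.0342, -0.0058]), 0.45)]
panel_mid [(array([0.5632, 0.1004, 0.084 ]), 0.47)]
```

Emit:
{"api": "send_rows", "payload": {
  "deltas": "0.01 0 -0.002 0; 0.02 0 -0.003 0; 0.03 0 -0.002 0; 0.04 0 0 0; 0.048 0 0.002 0"
}}

```text
t: 5.85
eef_pos: [0.5292, 0.0987, 0.0749]
tool_rot: [-0.001, -0.021, 1.0, -0.0]
contact_force: [-0.4, -1.3, -0.3]
gripper_width: 0.537
grasp_force: 3.1
```

```bash
python3 -c "
from h import *
look('pics/s4.png')"
```

```text
[0.5292 0.0987 0.0749] [-0.0425  0.9991 -0.0002] [-0.4325 -1.2877 -0.3387] [-0.3487  0.0385 -0.0014] 1.3734626867561803 5.85 3.113860532248509
0.68 589 [[0.5034 0.0738 0.0079]
 [0.525  0.0775 0.0586]
 [0.5588 0.1198 0.0842]]
box [(array([0.5305, 0.0988, 0.0003]), 0.88), (array([ 0.476 ,  0.0353, -0.0022]), 0.21)]
panel_mid [(array([0.5146, 0.0983, 0.0717]), 0.52)]
```

View pics/s4.png

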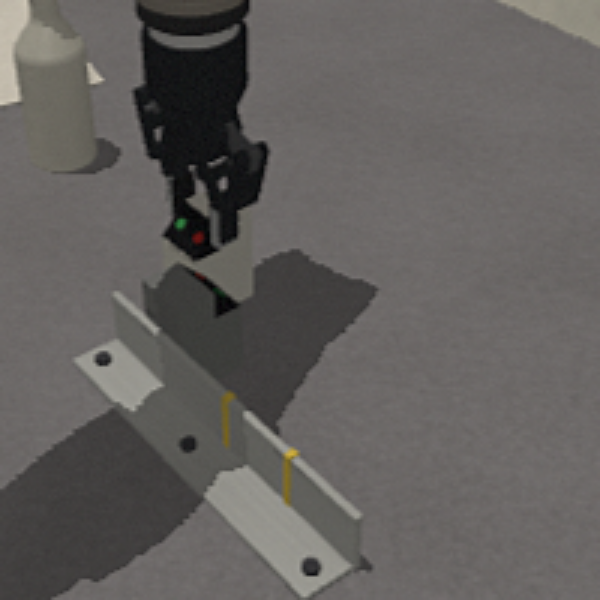

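Emit:
{"api": "send_rows", "payload": {
  "deltas": "-0.001 0 0 0; -0.001 0 0.01 0; -0.001 0 0.02 0",
  "claw": 0.75
}}

```text
t: 6.35
eef_pos: [0.5326, 0.0993, 0.0548]
tool_rot: [0.001, -0.021, 1.0, 0.0]
contact_force: [0.3, 0.5, -0.4]
gripper_width: 0.75
grasp_force: 0.0
```

Run:
```python
from h import *
s=look()
for s in (s,bot.read_camera("top")):
    C=cloud(s); ok=(s["depth"]>0)
    for a in bot.landmark_of(s,"bay")[:1]+bot.landmark_of(s,"rail")[:1]+bot.landmark_of(s,"fitted_box")[:1]: print(a)
    m=bot.masks_of(s,"rail")[0]["mask"]&ok; P=C[m]
    print(np.percentile(P,[2,50,98],axis=0))
    Q=P[(np.abs(P[:,2]-.048)<.006)]; print("top edge",len(Q),cv2.fitLine(Q[:,:2].astype(np.float32),cv2.DIST_HUBER,0,.001,.001).ravel(),np.percentile(Q,[1,99],axis=0))
    h=cv2.cvtColor(s["img"],cv2.COLOR_RGB2HSV); y=(h[...,0]>18)&(h[...,0]<36)&(h[...,1]>110)&ok
    n,l=cv2.connectedComponents(y.astype(np.uint8))
    for i in range(1,n):
        q=C[l==i]
        if len(q)>3 and .4<q[:,0].mean()<.5 and -.2<q[:,1].mean()<.1: print("mark",len(q),np.median(q,axis=0))
```

```text
[0.5326 0.0993 0.0548] [-0.0425  0.9991  0.0004] [ 0.3371  0.5322 -0.3574] [-0.0056 -0.0213 -0.0303] 1.3780112239778226 6.35 0.0
0.7 486 [[0.506  0.0751 0.0054]
 [0.5233 0.0831 0.0607]
 [0.5604 0.1197 0.0838]]
box [(array([0.5339, 0.1012, 0.0032]), 0.64)]
panel_mid [(array([0.5182, 0.1007, 0.0719]), 0.64)]
{'xyz': [0.4476, -0.0885, -0.0002], 'confidence': 0.95}
{'xyz': [0.4734, 0.0319, -0.0017], 'confidence': 0.79}
[[ 0.4002 -0.1839  0.0006]
 [ 0.4393 -0.0372  0.009 ]
 [ 0.4941  0.0851  0.0838]]
top edge 601 [ 0.0079  1.      0.4422 -0.0666] [[ 0.4386 -0.1848  0.0421]
 [ 0.499   0.0883  0.0534]]
mark 38 [ 0.4395 -0.0529  0.037 ]
mark 43 [ 0.44   -0.1214  0.0364]
{'xyz': [0.4498, -0.0865, 0.0022], 'confidence': 0.83}
{'xyz': [0.447, -0.0867, 0.0013], 'confidence': 0.7}
{'xyz': [0.4747, 0.0311, -0.0019], 'confidence': 0.42}
[[ 0.4016 -0.1793  0.0017]
 [ 0.4266 -0.1037  0.0067]
 [ 0.4451 -0.0253  0.0529]]
top edge 126 [ 0.0191 -0.9998  0.4421 -0.0876] [[ 0.4394 -0.1758  0.0444]
 [ 0.446  -0.021   0.0537]]
mark 5 [ 0.4402 -0.0532  0.0517]
mark 6 [ 0.4425 -0.1209  0.0532]
```

Emit:
{"api": "send_rows", "payload": {
  "deltas": "-0.001 0.001 0 0; -0.001 0.001 0 0; -0.001 0.001 0 0; -0.001 0.001 0 0; -0.001 0.001 0 0",
  "claw": 0.4,
  "force": 50
}}

```text
t: 7.5
eef_pos: [0.5331, 0.1001, 0.0556]
tool_rot: [0.0, -0.021, 1.0, 0.0]
contact_force: [-0.5, 0.0, 5.7]
gripper_width: 0.529
grasp_force: 50.6
```

Emit:
{"api": "send_rows", "payload": {
  "deltas": "0 0 -0.01 0; -0.02 0 -0.025 0; -0.04 0 -0.04 8; -0.05 0 -0.04 16; -0.05 0 -0.04 24"
}}

```text
t: 8.0
eef_pos: [0.5847, 0.1023, 0.0962]
tool_rot: [0.001, 0.19, 0.982, 0.0]
contact_force: [-0.6, 0.4, -3.3]
gripper_width: 0.532
grasp_force: 51.3
```

```bash
python3 -c "
from h import *
look()
p,M,o=tool(); print(M,delta([.585,-.087,.095]))"
```

```text
[0.5847 0.1023 0.0962] [0.3733 0.9277 0.0013] [-0.6102  0.3931 -3.3426] [-0.0052  0.0898 -0.0347] 1.0410457913113547 8.0 51.27017171122134
0.66 655 [[0.5521 0.0693 0.0436]
 [0.5711 0.0849 0.0798]
 [0.602  0.1269 0.1191]]
box [(array([0.5873, 0.1016, 0.0393]), 0.82)]
panel_mid [(array([0.5699, 0.1067, 0.112 ]), 0.41)]
[[-0.9314  0.3639 -0.0011]
 [ 0.3639  0.9314 -0.0004]
 [ 0.0008 -0.0008 -1.    ]] [-0.0714 -0.1752  0.0002]
```

Emit:
{"api": "send_rows", "payload": {
  "deltas": "-0.014 -0.035 0 8; -0.028 -0.07 0 16; -0.042 -0.105 0 24; -0.056 -0.14 0 32; -0.0714 -0.175 0 40"
}}

```text
t: 8.7
eef_pos: [0.5842, -0.0881, 0.0953]
tool_rot: [-0.0, 0.513, 0.859, 0.0]
contact_force: [0.4, 0.3, -1.7]
gripper_width: 0.535
grasp_force: 51.4
```

Emit:
{"api": "send_rows", "payload": {
  "deltas": "0 0 0 8; 0 0 0 16; 0 0 0 24; 0 0 0 32; 0 0 0 40"
}}

```text
t: 9.2
eef_pos: [0.5844, -0.0866, 0.0951]
tool_rot: [-0.001, 0.775, 0.631, -0.0]
contact_force: [-0.4, -0.2, -1.4]
gripper_width: 0.531
grasp_force: 51.5
```

Emit:
{"api": "send_rows", "payload": {
  "deltas": "0 0 0 8; 0 0 0 16; 0 0 0 24; 0 0 0 32; 0 0 0 40"
}}

```text
t: 9.7
eef_pos: [0.5844, -0.0865, 0.0951]
tool_rot: [-0.001, 0.945, 0.328, -0.0]
contact_force: [0.5, 0.4, -1.9]
gripper_width: 0.529
grasp_force: 51.5
```

Emit:
{"api": "send_rows", "payload": {
  "deltas": "0 0 0 8; 0 0 0 16; 0 0 0 24; 0 0 0 32; 0 0 0 38"
}}

```text
t: 10.2
eef_pos: [0.5844, -0.0864, 0.0949]
tool_rot: [-0.001, 1.0, 0.003, -0.001]
contact_force: [0.3, -1.0, -2.5]
gripper_width: 0.535
grasp_force: 51.5
```

```bash
python3 -c "
from h import *
look('pics/s5.png')
p,M,o=tool(); print(M,o['q'])"
```

```text
[ 0.5844 -0.0864  0.0949] [ 0.0059 -1.     -0.001 ] [ 0.3188 -1.0092 -2.5155] [ 0.0053 -0.0447 -0.0746] -0.8609891890818291 10.2 51.4735405985266
0.6 1098 [[ 0.5524 -0.1099  0.0009]
 [ 0.5574 -0.0972  0.0846]
 [ 0.6071 -0.0625  0.1242]]
box [(array([ 0.5803, -0.0839,  0.0386]), 0.56)]
panel_mid [(array([ 0.4774, -0.345 , -0.0004]), 0.4)]
[[ 0.9999  0.0121 -0.0009]
 [ 0.0121 -0.9999  0.0004]
 [-0.0009 -0.0004 -1.    ]] [-0.6038  0.7164  0.9229  1.9208 -0.7404  0.8891 -0.8558]
```

View pics/s5.png

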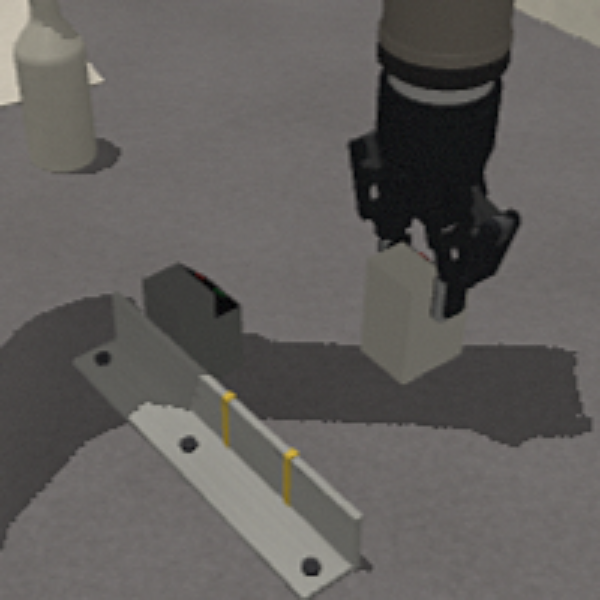

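Emit:
{"api": "send_rows", "payload": {
  "deltas": "-0.03 0.0005 0.01 0; -0.06 0.0005 0.025 0; -0.08 0.0005 0.033 0; -0.085 0.0005 0.037 0; -0.085 0.0005 0.0395 0"
}}

```text
t: 10.9
eef_pos: [0.4998, -0.0878, 0.0558]
tool_rot: [-0.0, 1.0, 0.005, 0.0]
contact_force: [1.1, 0.2, -2.3]
gripper_width: 0.528
grasp_force: 51.6
```

Emit:
{"api": "send_rows", "payload": {
  "deltas": "-0.008 0 0 0; -0.016 0 0 0; -0.021 0 0 0; -0.025 0 0 0; -0.027 0 0 0"
}}

```text
t: 11.4
eef_pos: [0.4766, -0.0883, 0.0568]
tool_rot: [0.001, 1.0, 0.004, 0.003]
contact_force: [11.3, 0.8, -8.4]
gripper_width: 0.529
grasp_force: 52.0
```

```bash
python3 -c "
from h import *
look('pics/s6.png')
p,M,o=tool(); print(M)"
```

```text
[ 0.4766 -0.0883  0.0568] [ 0.0087 -1.      0.0017] [11.3047  0.8068 -8.3876] [ 0.1775 -2.6534  0.2239] -0.7316333958575719 11.4 51.96517998352647
0.93 690 [[ 0.4453 -0.1117  0.0071]
 [ 0.4593 -0.103   0.0718]
 [ 0.498  -0.0677  0.0861]]
box [(array([ 0.474 , -0.0865,  0.0008]), 0.94), (array([ 0.4495, -0.086 ,  0.002 ]), 0.7)]
panel_mid [(array([ 0.4461, -0.0849,  0.0016]), 0.24)]
[[ 0.9999  0.0091  0.0065]
 [ 0.0091 -1.     -0.0016]
 [ 0.0065  0.0017 -1.    ]]
```

View pics/s6.png

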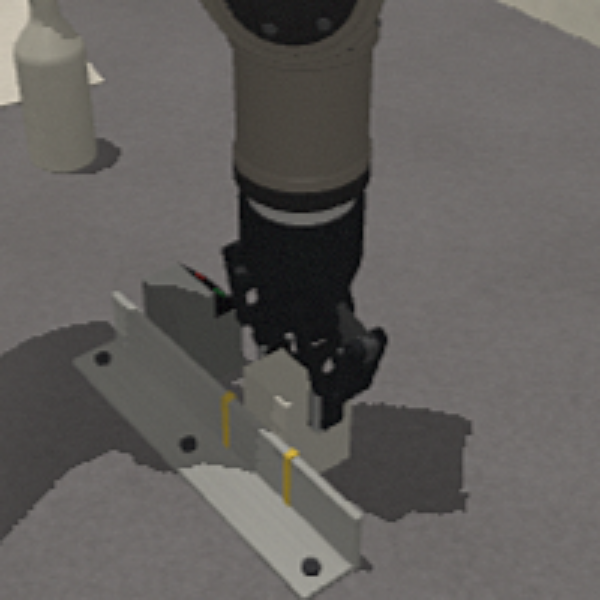

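Emit:
{"api": "send_rows", "payload": {
  "deltas": "0.003 0 0.002 0; 0.003 0 0.003 0; 0.003 0 0.003 0"
}}

```text
t: 11.9
eef_pos: [0.4775, -0.0879, 0.0552]
tool_rot: [-0.002, 1.0, 0.004, 0.001]
contact_force: [-6.7, 6.1, 34.1]
gripper_width: 0.531
grasp_force: 56.1
```

Emit:
{"api": "send_rows", "payload": {
  "deltas": "0 0 0 0; 0 0 0 0; 0 0 0 0",
  "claw": 0.72
}}

```text
t: 12.2
eef_pos: [0.4759, -0.0882, 0.0528]
tool_rot: [0.0, 1.0, 0.004, -0.0]
contact_force: [-0.8, 0.5, 0.2]
gripper_width: 0.719
grasp_force: 0.0
```

Emit:
{"api": "send_rows", "payload": {
  "deltas": "0 0 -0.03 0; 0 0 -0.065 0; 0.02 0 -0.08 0; 0.05 0 -0.08 0; 0.07 0 -0.08 0"
}}

```text
t: 12.7
eef_pos: [0.5479, -0.0871, 0.1334]
tool_rot: [-0.0, 1.0, 0.004, 0.001]
contact_force: [-0.4, -0.8, 0.3]
gripper_width: 0.721
grasp_force: 0.0
```

Emit:
{"api": "send_rows", "payload": {
  "deltas": "0 0 0 0; 0 0 0 0; 0 0 0 0; 0 0 0 0; 0 0 0 0",
  "claw": 0
}}

```text
t: 13.2
eef_pos: [0.5453, -0.0877, 0.1328]
tool_rot: [-0.0, 1.0, 0.004, -0.0]
contact_force: [-0.4, -0.2, 0.4]
gripper_width: 0.001
grasp_force: 0.0
```

Run:
```python
from h import *
s=look()
p,M,o=tool(); print(M)
w=bot.read_camera("wrist"); cv2.imwrite("pics/w7.png",w["img"][:,:,::-1])
for s in (w,bot.read_camera("top")):
  for k in ["box","panel_mid","bay"]:
    print(k,[(np.array(a["xyz"]),round(a["confidence"],2)) for a in bot.landmark_of(s,k)[:2]])
```

```text
[ 0.5453 -0.0877  0.1328] [ 0.007  -1.     -0.0004] [-0.3757 -0.1776  0.3759] [-0.01   -0.0195  0.0081] -0.8766372637564094 13.2 0.0
0.6 994 [[ 0.4461 -0.1113  0.0013]
 [ 0.4674 -0.1087  0.0658]
 [ 0.5008 -0.0649  0.085 ]]
box [(array([ 0.4747, -0.0861,  0.0015]), 0.75)]
panel_mid [(array([ 0.4875, -0.0877,  0.071 ]), 0.4)]
[[ 1.      0.0075  0.    ]
 [ 0.0075 -1.      0.0002]
 [ 0.     -0.0002 -1.    ]]
box []
panel_mid []
bay []
box [(array([ 0.474 , -0.0865, -0.0001]), 0.79)]
panel_mid [(array([ 0.4878, -0.0858,  0.0722]), 0.5)]
bay [(array([ 0.4514, -0.0865,  0.0009]), 0.84)]
```

View pics/w7.png

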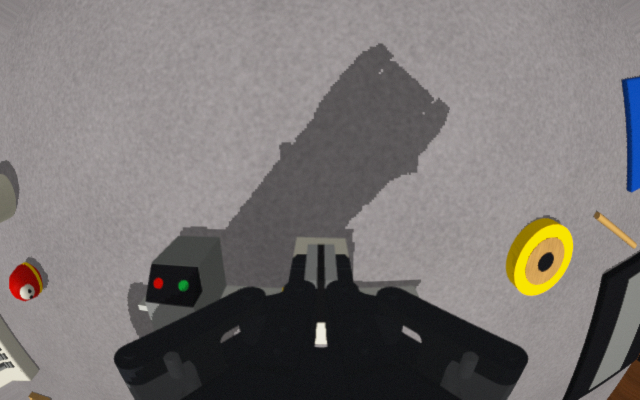

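Emit:
{"api": "send_rows", "payload": {
  "deltas": "-0.005 -0.001 0.018 0; -0.019 -0.001 0.036 0; -0.019 -0.001 0.036 0"
}}

```text
t: 14.1
eef_pos: [0.524, -0.0865, 0.0951]
tool_rot: [-0.0, 1.0, 0.003, -0.002]
contact_force: [0.3, 0.1, 0.4]
gripper_width: 0.002
grasp_force: 0.0
```

Emit:
{"api": "send_rows", "payload": {
  "deltas": "-0.008 0 0.0057 0; -0.014 0 0.0098 0; -0.018 0 0.0126 0; -0.021 0 0.0147 0; -0.021 0 0.0147 0"
}}

```text
t: 14.6
eef_pos: [0.5056, -0.0869, 0.0821]
tool_rot: [-0.0, 1.0, 0.004, -0.0]
contact_force: [-0.0, -0.1, -0.2]
gripper_width: 0.001
grasp_force: 0.0
```

Emit:
{"api": "send_rows", "payload": {
  "deltas": "-0.002 0 0.0014 0; -0.004 0 0.0028 0; -0.006 0 0.0042 0; -0.006 0 0.0042 0"
}}

```text
t: 15.0
eef_pos: [0.5011, -0.087, 0.0785]
tool_rot: [-0.0, 1.0, 0.004, 0.001]
contact_force: [1.9, 0.9, 3.6]
gripper_width: -0.0
grasp_force: 1.8
```

Emit:
{"api": "send_rows", "payload": {
  "deltas": "-0.001 0 0.0005 0; -0.002 0 0.001 0; -0.003 0 0.0015 0; -0.003 0 0.0015 0; -0.003 0 0.0015 0"
}}

```text
t: 15.5
eef_pos: [0.501, -0.0871, 0.0784]
tool_rot: [0.0, 1.0, 0.004, 0.004]
contact_force: [5.6, 1.8, 12.8]
gripper_width: -0.006
grasp_force: 6.4
```

Emit:
{"api": "send_rows", "payload": {
  "deltas": "-0.002 0 0 0; -0.004 0 -0.0002 0; -0.006 0 -0.0004 0; -0.006 0 -0.0004 0; -0.006 0 -0.0004 0"
}}

```text
t: 16.0
eef_pos: [0.4993, -0.0862, 0.0795]
tool_rot: [0.0, 1.0, 0.005, 0.007]
contact_force: [15.6, 4.1, 7.0]
gripper_width: -0.004
grasp_force: 7.7
```

Run:
```python
from h import *
s=look("pics/s8.png")
for k in ["box","bay"]:
    print(k,[(np.array(a["xyz"]),round(a["confidence"],2)) for a in bot.landmark_of(bot.read_camera("top"),k)[:2]])
print(bot.get_obs()["contact_force"])
```

```text
[ 0.4993 -0.0862  0.0795] [ 0.0097 -1.      0.0008] [15.5848  4.0742  6.952 ] [ 0.9764 -3.2195 -0.0463] -0.7786886651516933 16.0 7.703826322685927
0.59 914 [[ 0.4451 -0.1106  0.0069]
 [ 0.4664 -0.1083  0.0678]
 [ 0.5001 -0.0683  0.0853]]
box [(array([ 0.4733, -0.0866, -0.0005]), 0.6)]
panel_mid [(array([ 0.4866, -0.0858,  0.0724]), 0.64)]
box [(array([ 0.4734, -0.083 , -0.    ]), 0.57), (array([0.4227, 0.3379, 0.0033]), 0.28)]
bay [(array([ 0.4468, -0.0874, -0.0018]), 0.86)]
[14.4253  4.5023  6.3662]
```

View pics/s8.png

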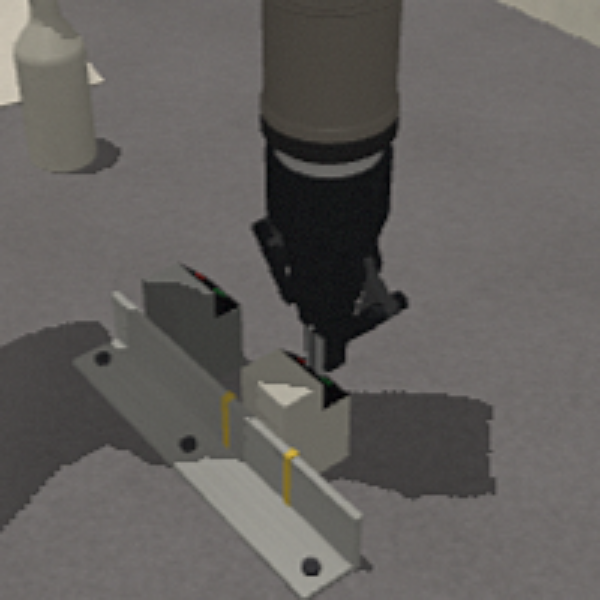

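Emit:
{"api": "send_rows", "payload": {
  "deltas": "0 -0.0005 0.0004 0; 0.001 -0.001 0.0008 0; 0.001 -0.001 0.0012 0; 0.001 -0.001 0.0012 0; 0.001 -0.001 0.0012 0"
}}

```text
t: 16.9
eef_pos: [0.4998, -0.0863, 0.079]
tool_rot: [0.001, 1.0, 0.004, 0.007]
contact_force: [10.8, 2.3, 18.0]
gripper_width: -0.002
grasp_force: 10.3
```

Emit:
{"api": "send_rows", "payload": {
  "deltas": "-0.001 0 -0.0003 0; -0.0015 0 -0.0006 0; -0.0015 0 -0.0006 0; -0.0015 0 -0.0006 0; -0.0015 0 -0.0006 0"
}}

```text
t: 17.4
eef_pos: [0.4993, -0.0861, 0.0794]
tool_rot: [0.001, 1.0, 0.005, 0.008]
contact_force: [15.3, 2.5, 11.1]
gripper_width: 0.0
grasp_force: 8.9
```

Emit:
{"api": "send_rows", "payload": {
  "deltas": "0 0 0 0; 0 0 0 0; 0 0 0 0; 0 0 0 0; 0 0 0 0"
}}

```text
t: 17.9
eef_pos: [0.4993, -0.0862, 0.0794]
tool_rot: [0.001, 1.0, 0.005, 0.008]
contact_force: [14.8, 1.9, 9.6]
gripper_width: -0.001
grasp_force: 9.0
```

Emit:
{"api": "send_rows", "payload": {
  "deltas": "0 0 0.0003 0; 0 0 0.0003 0; 0 0 0.0003 0; 0 0 0.0003 0; 0 0 0.0003 0"
}}

```text
t: 18.4
eef_pos: [0.4993, -0.0862, 0.0793]
tool_rot: [0.001, 1.0, 0.004, 0.008]
contact_force: [13.6, 2.4, 12.8]
gripper_width: 0.001
grasp_force: 9.8
```

Emit:
{"api": "send_rows", "payload": {
  "deltas": "0 0 0 0; 0 0 0 0; 0 0 0 0; 0 0 0 0; 0 0 0 0"
}}

```text
t: 18.9
eef_pos: [0.4994, -0.0862, 0.0793]
tool_rot: [0.001, 1.0, 0.005, 0.008]
contact_force: [15.0, 3.2, 13.8]
gripper_width: 0.004
grasp_force: 9.8
```

Steady push of about 20 N, well inside the friction cone; handing in.

```bash
python3 -c "
from station import bot
print(bot.hand_in())"
```

```text
the job is handed in; nothing more can be done
None
```

I handed the job in with the box standing upright in the bay, its back against the rail and its panel facing away from the robot. The gripper was still pushing diagonally on the sloping panel with about 20 N at roughly 43° below level. The toy, tape roll and flask were not touched, and the judge gave no verdict.

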